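# Crown a pyramid of round test bars

## Task

In the hardness lab, finish the pyramid of round aluminium bars: take the round bar that stands in the rack, lay it in the sloped V rest and let go of it there, then take it again across its middle and saddle it level in the gap on top of the two bars in the tray, its ends about even with the tray. Let go only once both lower bars carry it, leave all three at rest, and leave the square bar, the wooden case and the bottle where they are.

Things in the scene. Friction and masses are not known exactly. Their poses are not given: they have to be found in the camera images.
- bar: The round bar to be moved: plain aluminium cylinder, 52 mm diameter, 120 mm long, about 0.65 kg. It stands upright in one of the rack's two sockets. Origin at the centre of its lower end; its z axis runs along the bar towards the other end.
- bar_center (a point): Centre of that bar, on its axis, 60 mm from either end.
- low_a: One of the two like bars (52 mm diameter, 120 mm long) lying loose side by side in the tray. Lies along its x axis; origin on its underside (26 mm below its axis) at mid-length as placed, turning with it when it rolls.
- low_a_center (a point): Centre of that lower bar, on its axis, at mid-length.
- low_b: The other lying bar in the tray, same as low_a.
- low_b_center (a point): Centre of the other lower bar, on its axis, at mid-length.
- tray: Fixed grey open tray, 156 (x) by 124 (y) mm, walls 6 mm thick, 36 mm high, floor 6 mm thick. Origin at the centre of its underside. The two lower bars lie along its x, axes 32 mm above the bench, with a gap of 0 to 8 mm between them (112 mm inside width). A bar saddled on them has its axis 75 to 77 mm above the bench, over y = 0 to within some mm.
- rack: Fixed grey rack of two square upright sockets at x = +57.5 and -57.5 mm of its frame, each 72 mm square outside, 60 mm inside, rim 60 mm and floor 6 mm above the bench. The round bar stands in one (top end 126 mm above the bench), the square bar in the other. Origin at the centre of the underside.
- square_bar: Bystander: square aluminium bar 40 by 40 by 100 mm standing in the rack's other socket. Origin at the centre of its lower end.
- rest: Fixed steel V rest on a 150 by 70 mm foot: a straight 90 degree V trough, 100 mm long and no wider than the bar, that falls at 45 degrees towards the rest's +x, with a 6 mm stop plate at its low end. Fingers can pass down either side of a bar lying in it. Origin at the centre of the underside of the foot.
- rest_cradle (a point): Where the centre of the round bar comes to lie in the V rest with its low end on the stop: 84 mm above the bench over the rest's origin. The bar's axis then points along (1, 0, -1) of the rest's frame; the bar may also lie some mm short of the stop.
- case: Bystander: closed wooden case 75 by 110 by 30 mm lying on the bench beyond the work. Origin at the centre of its underside.
- bottle: Bystander: white closed bottle, 60 mm diameter, 110 mm high, standing on the bench beyond the work. Origin at the centre of its underside.
Not all that is in view belongs to the job. Leave any purple look-alike of the bar alone. What is shaped like the low_a but green is not meant.

How it is judged:
By the outcome, as a careful person would: the job done as asked, in the order asked, and still so for the second after the job is handed in, with the robot touching nothing.
It also fails if it takes over 48 s, if anything falls off the work surface, if the arm or the gripper's body presses on something with over 40 N, if the wrist force passes 120 N, or if a joint passes its speed limit or range.

## Robot

A 7-joint arm with a two-finger parallel gripper is mounted at the origin on the work surface. World frame = base frame: x ahead of the robot, y to its left, z up, the work surface at z = 0. Lengths are in m, angles in rad, forces in N, time in s.
With the tool pointing down it reaches from about 0.4 to 0.925 m from the base axis. Payload 5.6 kg.
Tool frame: the origin (TCP) lies between the finger pads; the fingertips stand 19 mm ahead of it and the grasp point (between the pads) is the TCP (arm.finger_overhang is the distance from the TCP to the fingertips, in m); z points along the fingers, y is the line along which they close (so a half turn about z gives the same grasp; the last joint's range is limited). The gripper opens to 85 mm and grips with 20 to 120 N. Pads are 22 mm wide; open, the fingers measure 114 mm over their backs; the gripper's body (76 mm by 85 mm) begins 54 mm behind the grasp point. The pads swing forward as they close: fully open they stand 13 mm farther back than shut.
Start: joints at [1.297, 0.468, -0.012, 1.603, 0.006, 1.071, -0.056], TCP at [0.149, -0.633, 0.23] pointing down, gripper open.
Joint ranges: [-2.53, 2.53], [-0.31, 2.02], [-1.57, 1.55], [0.28, 2.44], [-1.29, 4.43], [0.15, 1.84], [-2.92, 2.92]. Speed limits (rad/s): [2.57, 2.57, 3.14, 3.14, 3.14, 3.14, 3.14].

## Interface

Orientations are given as a unit quaternion [w, x, y, z].
In Python, from rig import arm gives the robot as it stands.
- The arm moves only by the tool drive_tool, never from a script. Its argument "motion" is a list of rows, each an object with "twist": the turn, a rotation vector about the world's x, y, z as a fraction of full scale, a list of three; "offset": the shift along the world's x, y, z as a fraction of full scale, a list of three; "fingers": the finger opening in mm, from 0 to 85.4. In form: [{"twist": [wx, wy, wz], "offset": [dx, dy, dz], "fingers": fingers}, ...]. A call has 1 to 10 rows; each row shifts and turns the commanded pose from where the row before left it; what a row does not reach is not made up. Full scale, the value 1, is 0.2 m for a shift and 0.08 rad for a turn. A row lasts 1/12 s, in which the tool goes at most 41.7 mm and 7.16 degrees, less where a joint would pass 70% of its speed; a pose out of reach is approached as far as the arm can. A call with a number of a shift or a turn outside -1 to 1 is refused whole. A call with a gripper value outside its range is refused whole. The fingers move at their own pace and stop on an object; "squeeze" is the grip in N (left out, the last holds). Time passes only in rows, so rows that do not move let the fingers close. It gives the time, the measured TCP pose, the force, the opening and the grip force at its end, in the units of the state.
- arm.read_state(): the state, without advancing time (a new reading comes with each control period).
- arm.capture(name): name is "scene" or "side" or "wrist"; returns the picture (420x560x3 uint8, red, green, blue); there is no depth.
- arm.calibration(name): a dict with "fx", "fy", "cx", "cy" (pixels), "cam_to_world" (4x4, takes a point from camera to world coordinates). Camera axes: x right, y down, z forward; pixel columns grow to the right and rows downward; lengths in m; the calibration is good to about 2 mm. The wrist camera is an equidistant fisheye: a pixel r from the principal point sees the ray r / f radians off the axis. A picture is of the moment at which its call begins: read the wrist's pose just before it. calibration takes no time and is no camera call; for the wrist camera it gives the pose at the moment of the call.
- arm.finish_job(): hands the job in; it is judged then, once.
Trained networks look in the newest picture that a camera, given by its name, has taken for a name from the list of things; names that differ only in an ending like _2 or _b are one class to them, and where a whole thing is asked for, a point or a joint stands for the part that bears it (a point fixed in the world has none). Each returns a list of dicts, best first, with "score" (0 to 1); they miss things now and then, are a little off and sometimes report something else, mostly with a low value. They report only what shows in the picture. A call takes as long as a camera call. They do not tell look-alikes from the thing itself.
- arm.cut_out(camera, name): "region" (420x560 bool, what is visible of it) and "xy" ([column, row] in pixels, amid what is visible of it).
The state is a dict: "time": time; "joints": joint angles; "joint_velocities": joint speeds; "effort": joint torques, N m; "tcp_pos": TCP position; "ee_rot": TCP orientation; "wrist_force": force on the tool from outside, world axes, zero at the start; "torque": the same for the moment, N m; "width": finger opening in m; "grasp_force": force on a finger pad.
Only numpy, scipy, OpenCV 4.12 (cv2) and the standard library are available. Lean on these libraries where they do the work, as an engineer would, in place of code of your own. Each camera call takes 0.05 s, during which the arm holds its last target. There are 200 camera calls.

## Working session

There is one attempt and no reset: what is moved stays moved. The work goes in short steps, Python scripts to look and compute and a tool call to move; the robot and the scene stay as the last step left them, time stands still between calls to the robot, and variables do not carry over. Pictures are saved under pics/ and viewed, at most 10 in all, crops included, and the job is handed in when it is done.

Besides the shell and the picture viewer there is one more tool, called after ">>>" by a JSON object that holds its "name" and its "arguments". drive_tool: Moves the arm, as the interface text tells. Its arguments: {"type":"object","properties":{"motion":{"type":"array","items":{"type":"object","properties":{"twist":{"type":"array","items":{"type":"number","minimum":-1,"maximum":1}},"offset":{"type":"array","items":{"type":"number","minimum":-1,"maximum":1}},"fingers":{"type":"number"}}}},"squeeze":{"type":"number"}},"required":["motion"]}

```bash
mkdir -p pics; ls
cat > h.py <<'E'
import numpy as np, cv2
from rig import arm
def save(n,f):
    im=arm.capture(n); cv2.imwrite('pics/'+f,im[:,:,::-1]); return im
def ray(n,uv):
    c=arm.calibration(n); T=np.array(c['cam_to_world']); x=(uv[0]-c['cx'])/c['fx']; y=(uv[1]-c['cy'])/c['fy']
    if n=='wrist':
        r=np.hypot(x,y); s=np.sin(r)/r if r>1e-9 else 1; d=np.array([x*s,y*s,np.cos(r)])
    else: d=np.array([x,y,1.])
    d=T[:3,:3]@d; return T[:3,3],d/np.linalg.norm(d)
def atz(n,uv,z):
    o,d=ray(n,uv); return o+d*(z-o[2])/d[2]
def proj(n,p):
    c=arm.calibration(n); T=np.linalg.inv(np.array(c['cam_to_world'])); q=T[:3,:3]@np.array(p)+T[:3,3]
    if n=='wrist':
        r=np.hypot(q[0],q[1]); t=np.arctan2(r,q[2]); k=t/r; return np.array([c['cx']+c['fx']*q[0]*k,c['cy']+c['fy']*q[1]*k])
    return np.array([c['cx']+c['fx']*q[0]/q[2],c['cy']+c['fy']*q[1]/q[2]])
E
python3 - <<'E'
from h import *
np.set_printoptions(precision=3,suppress=True)
a=save('scene','s0.png');b=save('side','d0.png');w=save('wrist','w0.png')
cv2.imwrite('pics/all0.png',np.hstack([a,b])[:,:,::-1])
for n in ('scene','side'):
    c=arm.calibration(n);print(n,c['fx'],c['cx'],c['cy'],np.array(c['cam_to_world']))
    for t in ('bar','low_a','tray','rack','rest','square_bar','case','bottle'):
        print(t,[(round(r['score'],2),np.round(r['xy']),int(r['region'].sum())) for r in arm.cut_out(n,t)])
s=arm.read_state();print(s['time'],s['tcp_pos'],s['ee_rot'])
E
```

```text
pics
scene 479.9370011510204 276.9295362008237 216.42025276718584 [[-0.618  0.664 -0.422  0.962]
 [ 0.786  0.532 -0.314  0.292]
 [ 0.016 -0.526 -0.85   0.904]
 [ 0.     0.     0.     1.   ]]
bar [(0.65, array([209., 137.]), 892), (0.58, array([249., 127.]), 1007)]
low_a [(0.86, array([274., 226.]), 1415), (0.81, array([373., 209.]), 1425), (0.8, array([289., 246.]), 1443)]
tray [(0.9, array([263., 256.]), 1540)]
rack [(0.62, array([198., 174.]), 2195), (0.32, array([274., 228.]), 1456)]
rest [(0.83, array([382., 301.]), 2903)]
square_bar [(0.84, array([178., 174.]), 729)]
case [(0.56, array([171., 271.]), 2126), (0.49, array([266., 341.]), 1115)]
bottle [(0.68, array([265., 342.]), 1145), (0.31, array([171., 272.]), 2193)]
side 504.37281376423863 275.52774763852557 213.14730404051005 [[-1.     0.005  0.026  0.53 ]
 [-0.02   0.489 -0.872  0.776]
 [-0.017 -0.872 -0.489  0.529]
 [ 0.     0.     0.     1.   ]]
bar [(0.87, array([308., 159.]), 879), (0.84, array([353., 176.]), 1360), (0.32, array([270., 252.]), 1582)]
low_a [(0.88, array([269., 250.]), 1504), (0.82, array([381., 286.]), 2456), (0.76, array([279., 232.]), 1123)]
tray [(0.92, array([272., 270.]), 2234)]
rack [(0.88, array([283., 190.]), 2310)]
rest [(0.89, array([290., 347.]), 5758), (0.43, array([283., 192.]), 2320)]
square_bar [(0.67, array([258., 164.]), 510)]
case [(0.82, array([178., 220.]), 1500)]
bottle [(0.96, array([148., 281.]), 2156)]
0.95 [ 0.149 -0.633  0.23 ] [ 0.     0.993  0.115 -0.   ]
```

View pics/s0.png

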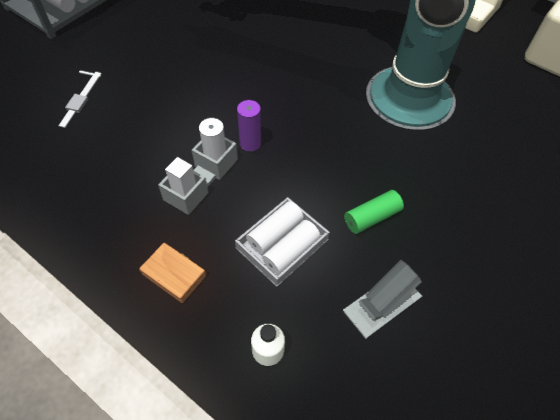

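View pics/d0.png

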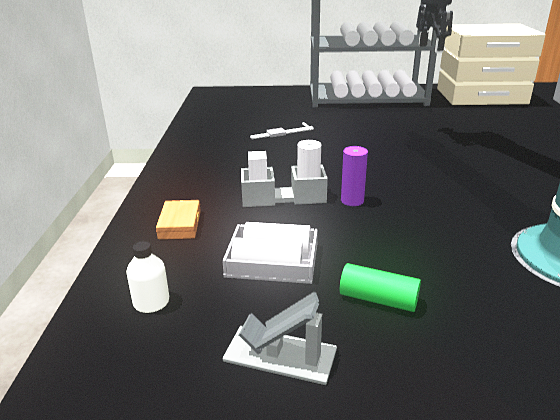

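The scene view shows the white bar standing in the rack socket at (212,140), with the purple decoy at (249,127). The tray with two bars is at (282,240), the green decoy at (374,212) and the rest at (383,297). In the side view the rest's low end and stop are on its left, at (250,335).

```bash
cat >> h.py <<'E'
from scipy.optimize import minimize
def box(x0,x1,y0,y1,z0,z1): return np.array([[x,y,z] for x in (x0,x1) for y in (y0,y1) for z in (z0,z1)])
t=np.linspace(0,2*np.pi,24)
CYLZ=np.vstack([np.c_[26e-3*np.cos(t),26e-3*np.sin(t),0*t+z] for z in (0,.12)])
CYLX=np.vstack([np.c_[0*t+x,26e-3*np.cos(t),26e-3*np.sin(t)] for x in (-.06,.06)])
TRAY=box(-.078,.078,-.062,.062,0,.036)
A=np.array([1,0,-1])/2**.5;N=np.array([1,0,1])/2**.5
TR=np.array([np.array([0,y,.084])+A*s+N*n for s in (-.04,.066) for y,n in ((-.026,-.0108),(.026,-.0108),(0,-.0368))])
REST=np.vstack([box(-.075,.075,-.035,.035,0,.006),TR])
RACK=box(-.0935,.0935,-.036,.036,0,.06)
def fit(model,regs,p0,z):
    """regs: {cam:mask}; fits x,y,yaw of convex hull silhouettes"""
    hs={}
    for n,m in regs.items():
        k=cv2.findNonZero(m.astype(np.uint8)); M=np.zeros(m.shape,np.uint8); cv2.fillConvexPoly(M,cv2.convexHull(k),1); hs[n]=cv2.resize(M,None,fx=3,fy=3,interpolation=0)
    def f(p):
        c,s=np.cos(p[2]),np.sin(p[2]); P=model@np.array([[c,s,0],[-s,c,0],[0,0,1]])+[p[0],p[1],z]; L=0
        for n,M in hs.items():
            u=np.array([proj(n,q) for q in P])*3+1
            I=np.zeros(M.shape,np.uint8); cv2.fillConvexPoly(I,cv2.convexHull(u.astype(np.float32)).round().astype(np.int32),1)
            L+=1-(I&M).sum()/(I|M).sum()
        return L
    r=minimize(f,p0,method='Nelder-Mead',options=dict(initial_simplex=np.array([p0]*4)+np.vstack([[0]*3,np.diag([.012,.012,.12])]),xatol=2e-4,fatol=1e-4))
    return r.x,r.fun
E
python3 - <<'E'
from h import *
np.set_printoptions(precision=4,suppress=True)
arm.capture('scene');arm.capture('side')
def pick(cam,name,xy,r=14):
    for q in arm.cut_out(cam,name):
        if np.hypot(*(np.array(q['xy'])-xy))<r: return q['region']
R={}
for n,l in dict(bar=[(209,137),(308,159)],tray=[(263,256),(272,270)],rest=[(382,301),(290,347)]).items():
    R[n]={c:m for c,x in zip(('scene','side'),l) if (m:=pick(c,n,x)) is not None}
for n,uv in (('tray',(282,240)),('rest',(383,300))): print(n,atz('scene',uv,.03))
print('bar top',atz('scene',(212,126),.126),atz('side',(309,146),.126), 'rims',atz('scene',(215,152),.06))
# tray : include bars inside
p=atz('scene',(282,240),.03); 
for yaw in (0,.3,-.3): print('tray',[fit(TRAY,{c:R['tray'][c]} if c!='b' else R['tray'],[p[0],p[1],yaw],0) for c in ('scene','side','b')])
p=atz('scene',(383,300),.03)
for yaw in (0,-.4): print('rest',[fit(REST,{c:R['rest'][c]} if c!='b' else R['rest'],[p[0],p[1],yaw],0) for c in ('scene','side','b')])
for c in ('scene','side'):
    for q in arm.cut_out(c,'low_a'): print(c,q['xy'],atz(c,q['xy'],.045))
    m=R['bar'].get(c)
    if m is not None:
        ys,xs=np.nonzero(m);print(c,'bar bbox',xs.min(),xs.max(),ys.min(),ys.max())
E
python3 - <<'E'
import cv2,numpy as np
a=cv2.imread('pics/s0.png');b=cv2.imread('pics/d0.png')
a1=cv2.resize(a[100:340,150:430],None,fx=1.4,fy=1.4,interpolation=2);b1=cv2.resize(b[130:390,210:400],(int(190*2.1),int(260*2.1)),interpolation=2)
H=max(a1.shape[0],b1.shape[0]);o=np.zeros((H,a1.shape[1]+b1.shape[1],3),np.uint8);o[:a1.shape[0],:a1.shape[1]]=a1;o[:b1.shape[0],a1.shape[1]:]=b1
cv2.imwrite('pics/z0.png',o);print(o.shape)
E
```

```text
tray [0.5671 0.0125 0.03  ]
rest [0.5496 0.247  0.03  ]
bar top [ 0.4836 -0.2461  0.126 ] [ 0.4863 -0.2362  0.126 ] rims [ 0.4965 -0.2341  0.06  ]
tray [(array([ 0.5618,  0.0086, -0.1235]), np.float64(0.02027874399564611)), (array([ 0.5613,  0.0102, -0.1301]), np.float64(0.018764414787612815)), (array([ 0.5616,  0.0093, -0.1245]), np.float64(0.044265834821632266))]
(546, 791, 3)Traceback (most recent call last):
  File "<stdin>", line 14, in <module>
  File "h.py", line 40, in fit
    r=minimize(f,p0,method='Nelder-Mead',options=dict(initial_simplex=np.array([p0]*4)+np.vstack([[0]*3,np.diag([.012,.012,.12])]),xatol=2e-4,fatol=1e-4))
    res = _minimize_neldermead(fun, x0, args, callback, bounds=bounds,
                               **options)
    fxr = func(xr)
    fx = function(np.copy(x), *(wrapper_args + args))
  File "h.py", line 36, in f
    u=np.array([proj(n,q) for q in P])*3+1
                ~~~~^^^^^
  File "h.py", line 14, in proj
    c=arm.calibration(n); T=np.linalg.inv(np.array(c['cam_to_world'])); q=T[:3,:3]@np.array(p)+T[:3,3]
ValueError: time passes only in moves, steps and waits
```

View pics/z0.png

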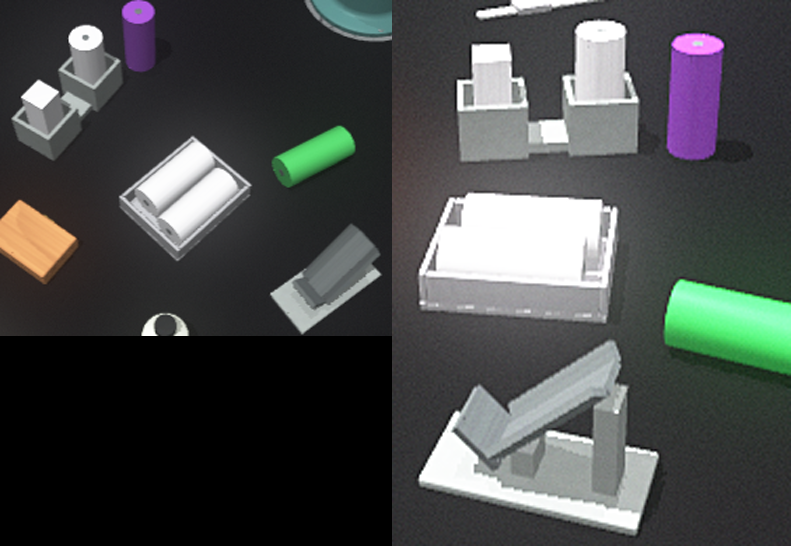

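The zoom confirms the rest falls towards its stop, on world +x (the left in the side view), and the bar stands in the socket next to the purple one. I'll cache the calibration, because repeated calls were refused.

```bash
sed -i 's/arm.calibration(n)/cal(n)/; s/^from rig import arm/from rig import arm\nCAL={}\ndef cal(n):\n    if n=="wrist" or n not in CAL: CAL[n]=arm.calibration(n)\n    return CAL[n]/' h.py
cat > p.py <<'E'
from h import *
np.set_printoptions(precision=4,suppress=True)
arm.capture('scene');arm.capture('side')
def pick(cam,name,xy,r=14):
    for q in arm.cut_out(cam,name):
        if np.hypot(*(np.array(q['xy'])-xy))<r: return q['region']
R={}
for n,l in dict(bar=[(209,137),(308,159)],rack=[(198,174),(283,190)],rest=[(382,301),(290,347)]).items():
    R[n]={c:m for c,x in zip(('scene','side'),l) if (m:=pick(c,n,x)) is not None}
p=atz('scene',(383,300),.03)
for yaw in (0,-.3): print('rest',[fit(REST,{c:R['rest'][c]} if c!='b' else R['rest'],[p[0],p[1],yaw],0) for c in ('scene','side','b')])
VB=CYLZ.copy(); VB[:24,2]=.06   # visible upper part approx
if R['bar']:
    for c in list(R['bar'])+['b']:
        print('bar',c,fit(VB,{c:R['bar'][c]} if c!='b' else R['bar'],[.485,-.241,0],.006))
print('rack',[fit(RACK,{c:R['rack'][c]},[.55,-.25,0],0) for c in R['rack']])
L=[]
for c in ('scene','side'):
    for q in arm.cut_out(c,'low_a'):
        x=atz(c,q['xy'],.045)
        if abs(x[1])<.09 and abs(x[0]-.56)<.05: print(c,'low',fit(CYLX,{c:q['region']},[.56,x[1],-.12],.032))
print(arm.read_state()['time'])
E
python3 p.py
```

```text
rest [(array([ 0.543 ,  0.2475, -0.2885]), np.float64(0.0504259176901235)), (array([ 0.5441,  0.2483, -0.28  ]), np.float64(0.06374276365466902)), (array([ 0.5437,  0.2479, -0.2878]), np.float64(0.1204538405490424))]
rest [(array([ 0.5429,  0.2475, -0.2952]), np.float64(0.04827915869980881)), (array([ 0.5436,  0.2475, -0.2813]), np.float64(0.06468006104564261)), (array([ 0.5433,  0.248 , -0.2948]), np.float64(0.1175510533016575))]
bar scene (array([ 0.4909, -0.2432,  0.0443]), np.float64(0.1337400854179378))
bar side (array([ 0.4872, -0.2271, -0.1171]), np.float64(0.09465744814582022))
bar b (array([ 0.4867, -0.2465,  0.0102]), np.float64(0.30086866561455716))
rack [(array([ 0.5446, -0.2427,  0.0861]), np.float64(0.06535246806497397)), (array([ 0.5429, -0.2395,  0.0777]), np.float64(0.025965312489516612))]
scene low (array([ 0.568 ,  0.0357, -0.1303]), np.float64(0.05404463040446306))
scene low (array([ 0.5526, -0.0189, -0.1163]), np.float64(0.03819848661233993))
side low (array([ 0.551 , -0.0238, -0.2409]), np.float64(0.17159177012298188))
side low (array([ 0.567 ,  0.0297, -0.064 ]), np.float64(0.24939454281255047))
1.85
```

>>> {"name": "drive_tool", "arguments": {"motion": [{"twist":[0,0,1],"offset":[0.051,0.059,0],"fingers":85},{"twist":[0,0,1],"offset":[0.051,0.059,0],"fingers":85},{"twist":[0,0,1],"offset":[0.051,0.059,0],"fingers":85},{"twist":[0,0,1],"offset":[0.051,0.059,0],"fingers":85},{"twist":[0,0,1],"offset":[0.051,0.059,0],"fingers":85},{"twist":[0,0,1],"offset":[0.051,0.059,0],"fingers":85},{"twist":[0,0,1],"offset":[0.051,0.059,0],"fingers":85},{"twist":[0,0,1],"offset":[0.051,0.059,0],"fingers":85},{"twist":[0,0,1],"offset":[0.051,0.059,0],"fingers":85},{"twist":[0,0,1],"offset":[0.051,0.059,0],"fingers":85}]}}

```text
time: 2.68
tcp_pos: [0.2511, -0.5142, 0.2304]
ee_rot: [0.0, 0.869, 0.495, -0.0]
wrist_force: [-0.1, 0.3, 0.1]
width: 0.085
grasp_force: 0.0
```

>>> {"name": "drive_tool", "arguments": {"motion": [{"twist":[0,0,1],"offset":[0.051,0.059,0],"fingers":85},{"twist":[0,0,1],"offset":[0.051,0.059,0],"fingers":85},{"twist":[0,0,1],"offset":[0.051,0.059,0],"fingers":85},{"twist":[0,0,1],"offset":[0.051,0.059,0],"fingers":85},{"twist":[0,0,1],"offset":[0.051,0.059,0],"fingers":85},{"twist":[0,0,1],"offset":[0.051,0.059,0],"fingers":85},{"twist":[0,0,1],"offset":[0.051,0.059,0],"fingers":85},{"twist":[0,0,1],"offset":[0.051,0.059,0],"fingers":85},{"twist":[0,0,1],"offset":[0.051,0.059,0],"fingers":85},{"twist":[0,0,1],"offset":[0.051,0.059,0],"fingers":85}]}}

```text
time: 3.52
tcp_pos: [0.3531, -0.3963, 0.2305]
ee_rot: [0.0, 0.608, 0.794, -0.0]
wrist_force: [-0.7, 0.6, -0.0]
width: 0.0851
grasp_force: 0.0
```

>>> {"name": "drive_tool", "arguments": {"motion": [{"twist":[0,0,1],"offset":[0.051,0.059,0],"fingers":85},{"twist":[0,0,1],"offset":[0.051,0.059,0],"fingers":85},{"twist":[0,0,1],"offset":[0.051,0.059,0],"fingers":85},{"twist":[0,0,1],"offset":[0.051,0.059,0],"fingers":85},{"twist":[0,0,1],"offset":[0.051,0.059,0],"fingers":85},{"twist":[0,0,1],"offset":[0.051,0.059,0],"fingers":85},{"twist":[0,0,1],"offset":[0.051,0.059,0],"fingers":85},{"twist":[0,0,1],"offset":[0.051,0.059,0],"fingers":85},{"twist":[0,0,1],"offset":[0.051,0.059,0],"fingers":85},{"twist":[0,0,1],"offset":[0.051,0.059,0],"fingers":85}]}}

```text
time: 4.35
tcp_pos: [0.4551, -0.2783, 0.2305]
ee_rot: [0.0, 0.251, 0.968, -0.0]
wrist_force: [-0.1, -0.2, -0.4]
width: 0.0852
grasp_force: 0.0
```

>>> {"name": "drive_tool", "arguments": {"motion": [{"twist":[0,0,0.9],"offset":[0.05,0.055,-0.05],"fingers":85},{"twist":[0,0,0.9],"offset":[0.05,0.055,-0.05],"fingers":85},{"twist":[0,0,0.9],"offset":[0.055,0.06,-0.05],"fingers":85},{"twist":[0,0,0],"offset":[0,0,0],"fingers":85}]}}

```text
time: 4.68
tcp_pos: [0.4868, -0.2413, 0.1987]
ee_rot: [-0.001, 0.143, 0.99, 0.002]
wrist_force: [1.2, 0.8, -0.2]
width: 0.0847
grasp_force: 0.0
```

Run:
```python
from h import *
np.set_printoptions(precision=4,suppress=True)
s=arm.read_state();print(s['tcp_pos'],s['ee_rot'],s['joints'])
w=save('wrist','w1.png')
for n in ('bar','square_bar','rack'):
  for q in arm.cut_out('wrist',n):
    m=q['region'];ys,xs=np.nonzero(m);print(n,round(q['score'],2),q['xy'],m.sum(),(xs.min(),xs.max(),ys.min(),ys.max()),w[m].mean(0))
for p in ([.486,-.244,.126],[.4862,-.2457,.06],list(s['tcp_pos'])): print(proj('wrist',p))
```

```text
[ 0.4868 -0.2413  0.1987] [-0.0006  0.1432  0.9897  0.0015] [ 0.9527  0.4249 -0.6916  1.8594  0.3202  0.9731  1.4048]
bar 0.74 [260.0, 76.9] 4487 (np.int64(220), np.int64(296), np.int64(41), np.int64(116)) [127.534   76.5039 152.4667]
bar 0.71 [266.0, 212.7] 5060 (np.int64(230), np.int64(301), np.int64(163), np.int64(254)) [208.7808 208.7342 210.754 ]
square_bar 0.9 [305.3, 314.7] 2974 (np.int64(284), np.int64(339), np.int64(271), np.int64(346)) [177.3046 177.0074 179.0134]
rack 0.7 [292.1, 252.7] 6170 (np.int64(216), np.int64(351), np.int64(143), np.int64(337)) [117.4734 121.7096 120.7757]
[275.4385 218.4715]
[273.7134 197.2666]
[281.1125 262.2596]
```

View pics/w1.png

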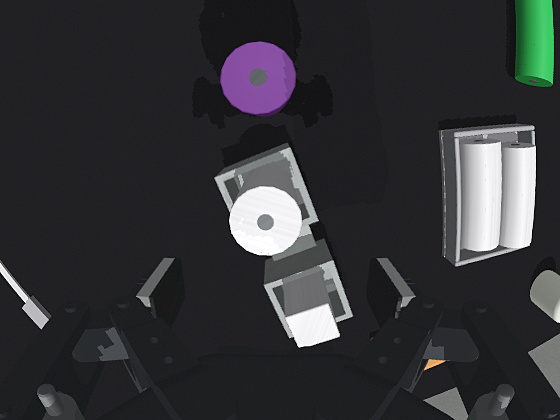

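The wrist view shows the bar's top face centred at (265,222), the purple decoy at (258,77), the square bar at (315,325) and the tray at (488,195).

Run:
```python
from h import *
np.set_printoptions(precision=4,suppress=True)
print(atz('wrist',(265,221.5),.126),'purple',atz('wrist',(258,77),.12),'sq',atz('wrist',(312,331),.106))
print('socket rim',[atz('wrist',u,.06) for u in ((217,177),(290,146),(316,222))])
print('tray rim corners',[atz('wrist',u,.036) for u in ((442,131),(533,125),(533,246),(457,264))])
```

```text
[ 0.486  -0.2517  0.126 ] purple [ 0.3882 -0.2266  0.12  ] sq [ 0.6046 -0.2454  0.106 ]
socket rim [array([ 0.4533, -0.289 ,  0.06  ]), array([ 0.4461, -0.2185,  0.06  ]), array([ 0.5201, -0.2151,  0.06  ])]
tray rim corners [array([ 0.4738, -0.0608,  0.036 ]), array([0.4937, 0.0743, 0.036 ]), array([0.6522, 0.0628, 0.036 ]), array([ 0.6309, -0.0637,  0.036 ])]
```

>>> {"name": "drive_tool", "arguments": {"motion": [{"offset":[0,-0.03,-0.05],"fingers":85,"twist":[0,0,0]},{"offset":[0,0,-0.09],"fingers":85,"twist":[0,0,0]},{"offset":[0,0,-0.08],"fingers":85,"twist":[0,0,0]},{"offset":[0,0,0],"fingers":85,"twist":[0,0,0]},{"offset":[0,0,0],"fingers":85,"twist":[0,0,0]},{"offset":[0,0,0],"fingers":85,"twist":[0,0,0]}]}}

```text
time: 5.38
tcp_pos: [0.4859, -0.2514, 0.1569]
ee_rot: [0.0, 0.147, 0.989, -0.0]
wrist_force: [1.0, 0.6, 0.5]
width: 0.085
grasp_force: 0.0
```

Run:
```python
from h import *
np.set_printoptions(precision=4,suppress=True)
s=arm.read_state();print(s['tcp_pos'],s['ee_rot'])
w=save('wrist','w2.png')
for q in arm.cut_out('wrist','bar'):
    m=q['region'];k=cv2.fitEllipse(cv2.findNonZero(m.astype(np.uint8)));print(q['score'],q['xy'],k,w[m].mean(0),atz('wrist',q['xy'],.126))
    g=cv2.inRange(w,(170,170,170),(255,255,255))
c,st,_,ce=*cv2.connectedComponentsWithStats(g)[:2],0,cv2.connectedComponentsWithStats(g)[3]
for a,b in zip(st,ce):
    if 1500<a[4]<20000: print(a,b,atz('wrist',b,.126))
c=save('scene','s1.png');d=save('side','d1.png')
cv2.imwrite('pics/z1.png',np.hstack([cv2.resize(c[70:220,140:300],(400,375)),cv2.resize(d[90:240,220:380],(400,375))])[:,:,::-1])
```

```text
[ 0.4859 -0.2514  0.1569] [ 0.0004  0.1473  0.9891 -0.0002]
0.84 [279.1, 226.9] ((279.8757019042969, 226.0816192626953), (70.14290618896484, 91.96248626708984), 178.90440368652344) [199.3266 199.2171 201.3833] [ 0.4793 -0.2452  0.126 ]
0.82 [272.0, 65.9] ((270.5039367675781, 65.23995208740234), (74.5543441772461, 75.12940979003906), 126.87812805175781) [122.9938  73.4791 147.5616] [ 0.3924 -0.2229  0.126 ]
```

View pics/z1.png

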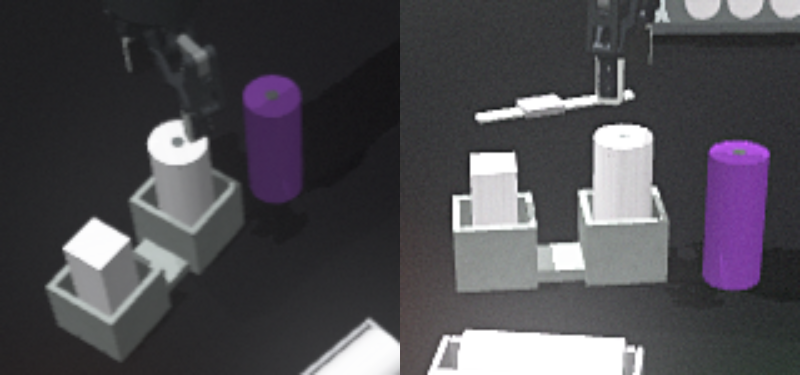

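The crop shows the open gripper above the bar top, at (180,140) in the left half, with no contact. The wrist view has the bar centred between the pads.

>>> {"name": "drive_tool", "arguments": {"motion": [{"offset":[0,0.005,-0.09],"fingers":85,"twist":[0,0,0]},{"offset":[0,0.005,-0.08],"fingers":85,"twist":[0,0,0]},{"offset":[0,0,-0.08],"fingers":85,"twist":[0,0,0]},{"offset":[0,0,-0.06],"fingers":85,"twist":[0,0,0]},{"offset":[0,0,0],"fingers":85,"twist":[0,0,0]}]}}

```text
time: 6.0
tcp_pos: [0.4843, -0.2484, 0.0924]
ee_rot: [-0.002, 0.147, 0.989, 0.001]
wrist_force: [0.5, 0.4, 0.8]
width: 0.0852
grasp_force: 0.0
```

>>> {"name": "drive_tool", "arguments": {"motion": [{"offset":[0,0,0],"fingers":60,"twist":[0,0,0]},{"offset":[0,0,0],"fingers":56,"twist":[0,0,0]},{"offset":[0,0,0],"fingers":40,"twist":[0,0,0]},{"offset":[0,0,0],"fingers":40,"twist":[0,0,0]},{"offset":[0,0,0],"fingers":40,"twist":[0,0,0]},{"offset":[0,0,0],"fingers":40,"twist":[0,0,0]},{"offset":[0,0,0],"fingers":40,"twist":[0,0,0]},{"offset":[0,0,0],"fingers":40,"twist":[0,0,0]}], "squeeze": 80}}

```text
time: 6.67
tcp_pos: [0.4867, -0.2489, 0.0958]
ee_rot: [0.001, 0.147, 0.989, -0.0]
wrist_force: [-1.2, 0.8, 6.8]
width: 0.0501
grasp_force: 82.9
```

>>> {"name": "drive_tool", "arguments": {"motion": [{"offset":[0,0,0.06],"fingers":40,"twist":[0,0,0]},{"offset":[0,0,0.12],"fingers":40,"twist":[0,0,0]},{"offset":[0,0,0.15],"fingers":40,"twist":[0,0,0]},{"offset":[0,0,0.15],"fingers":40,"twist":[0,0,0]},{"offset":[0,0,0.15],"fingers":40,"twist":[0,0,0]},{"offset":[0,0,0.12],"fingers":40,"twist":[0,0,0]},{"offset":[0,0,0.02],"fingers":40,"twist":[0,0,0]}]}}

```text
time: 7.25
tcp_pos: [0.4874, -0.2493, 0.2528]
ee_rot: [0.003, 0.147, 0.989, -0.001]
wrist_force: [0.5, 0.2, -5.6]
width: 0.05
grasp_force: 84.9
```

>>> {"name": "drive_tool", "arguments": {"motion": [{"offset":[0.027,0.1,0],"fingers":40,"twist":[-0.174,-0.588,0]},{"offset":[0.027,0.15,0],"fingers":40,"twist":[-0.174,-0.588,0]},{"offset":[0.027,0.16,0],"fingers":40,"twist":[-0.174,-0.588,0]},{"offset":[0.027,0.16,0],"fingers":40,"twist":[-0.174,-0.588,0]},{"offset":[0.027,0.16,0],"fingers":40,"twist":[-0.174,-0.588,0]},{"offset":[0.027,0.16,0],"fingers":40,"twist":[-0.174,-0.588,0]},{"offset":[0.027,0.16,0],"fingers":40,"twist":[-0.174,-0.588,0]},{"offset":[0.027,0.16,0],"fingers":40,"twist":[-0.174,-0.588,0]}]}}

```text
time: 7.92
tcp_pos: [0.5268, -0.0058, 0.2467]
ee_rot: [0.192, 0.144, 0.97, -0.028]
wrist_force: [1.6, -0.3, -5.7]
width: 0.0501
grasp_force: 84.8
```

>>> {"name": "drive_tool", "arguments": {"motion": [{"offset":[0.027,0.16,0],"fingers":40,"twist":[-0.174,-0.588,0]},{"offset":[0.027,0.16,0],"fingers":40,"twist":[-0.174,-0.588,0]},{"offset":[0.027,0.16,0],"fingers":40,"twist":[-0.174,-0.588,0]},{"offset":[0.027,0.16,0],"fingers":40,"twist":[-0.174,-0.588,0]},{"offset":[0.027,0.16,0],"fingers":40,"twist":[-0.174,-0.588,0]},{"offset":[0.027,0.16,0],"fingers":40,"twist":[-0.174,-0.588,0]},{"offset":[0.027,0.16,0],"fingers":40,"twist":[-0.174,-0.588,0]},{"offset":[0.027,0.11,0],"fingers":40,"twist":[-0.174,-0.588,0]},{"offset":[0,0,0],"fingers":40,"twist":[0,0,0]},{"offset":[0,0,0],"fingers":40,"twist":[0,0,0]}]}}

```text
time: 8.75
tcp_pos: [0.569, 0.2371, 0.2449]
ee_rot: [0.373, 0.134, 0.917, -0.053]
wrist_force: [-0.1, -0.9, -6.1]
width: 0.0502
grasp_force: 85.6
```

```bash
cat > st.py <<'E'
from h import *
from scipy.spatial.transform import Rotation as Ro
np.set_printoptions(precision=4,suppress=True)
s=arm.read_state();R=Ro.from_quat(s['ee_rot'],scalar_first=True);M=R.as_matrix()
print(s['time'],s['tcp_pos'],'z',M[:,2],'y',M[:,1],'q',np.array(s['joints']),s['width'],s['wrist_force'])
def twist_to(z,y):
    z=np.array(z,float);z/=np.linalg.norm(z);y=np.array(y,float);y-=z*(y@z);y/=np.linalg.norm(y)
    T=Ro.from_matrix(np.c_[np.cross(y,z),y,z]);return (T*R.inv()).as_rotvec()/.08
E
python3 - <<'E'
from st import *
c,s=np.cos(-.288),np.sin(-.288)
print('twist',twist_to([c,s,-1],[-s,c,0]))
a=save('scene','s2.png');d=save('side','d2.png')
cv2.imwrite('pics/z2.png',np.hstack([cv2.resize(a[200:350,290:450],(400,375)),cv2.resize(d[190:390,190:403],(400,375))])[:,:,::-1])
E
```

```text
8.75 [0.569  0.2371 0.2449] z [ 0.6693 -0.1972 -0.7164] y [0.285  0.9585 0.0025] q [-0.1348  0.3695 -0.74    2.0674  1.3493  0.936  -0.4726] 0.050188660360609504 [-0.0968 -0.8884 -6.0586]
twist [-0.0768 -0.1493  0.0127]
```

View pics/z2.png

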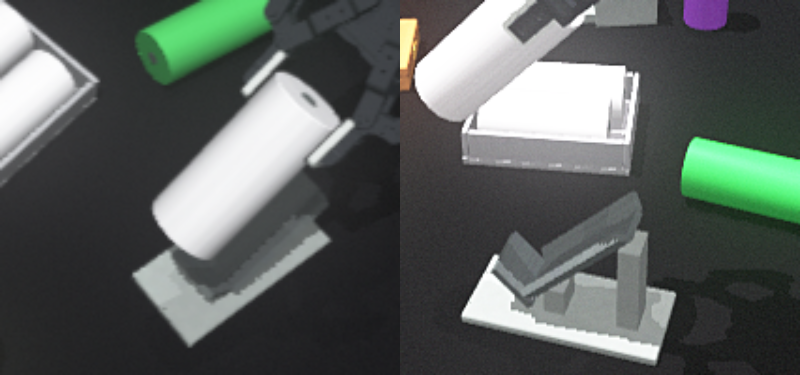

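The crop shows the bar held at 45° above the rest and parallel to its trough, with the low end over the stop side.

>>> {"name": "drive_tool", "arguments": {"motion": [{"offset":[0.005,0.005,-0.12],"fingers":40,"twist":[-0.07,-0.15,0.01]},{"offset":[0.005,0.005,-0.13],"fingers":40,"twist":[0,0,0]},{"offset":[0.005,0.005,-0.12],"fingers":40,"twist":[0,0,0]},{"offset":[-0.06,0.018,-0.06],"fingers":40,"twist":[0,0,0]},{"offset":[-0.06,0.018,-0.06],"fingers":40,"twist":[0,0,0]},{"offset":[-0.06,0.018,-0.06],"fingers":40,"twist":[0,0,0]},{"offset":[0,0,0],"fingers":40,"twist":[0,0,0]},{"offset":[0,0,0],"fingers":40,"twist":[0,0,0]}]}}

```text
time: 9.52
tcp_pos: [0.5384, 0.2475, 0.1377]
ee_rot: [0.381, 0.135, 0.913, -0.056]
wrist_force: [0.6, 0.7, -5.7]
width: 0.0502
grasp_force: 85.6
```

Run:
```python
from st import *
T=np.array([.5191,.2552,.1095]);d=T-s['tcp_pos'];print('to target (units)',d/.2,'N comp',d@np.array([.678,-.201,.707]),'A comp',d@np.array([.678,-.201,-.707]),'lat',d@np.array([.284,.959,0]))
a=save('scene','s3.png');d=save('side','d3.png')
cv2.imwrite('pics/z3.png',np.hstack([cv2.resize(a[200:350,290:450],(400,375)),cv2.resize(d[190:390,190:403],(400,375))])[:,:,::-1])
```

```text
9.5167 [0.5384 0.2475 0.1377] z [ 0.6804 -0.205  -0.7036] y [0.2894 0.9572 0.001 ] q [-0.2705  0.5625 -0.6796  2.1663  1.5994  1.0173 -0.8362] 0.05015609608327213 [ 0.5913  0.727  -5.6873]
to target (units) [-0.0967  0.0385 -0.1408] N comp -0.03455980614788016 A comp 0.005248463610085928 lat 0.0019038890070827588
```

View pics/z3.png

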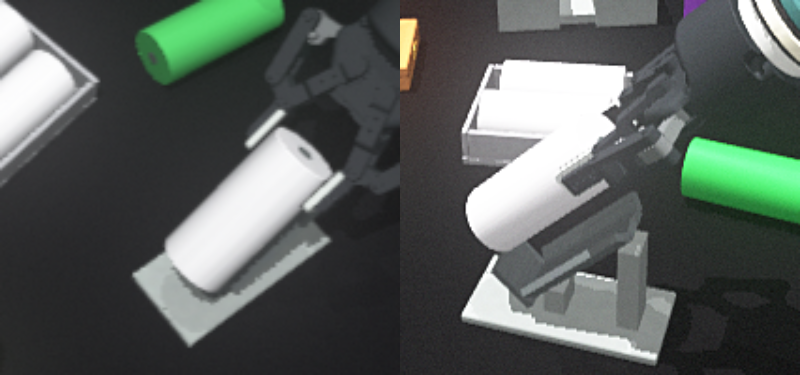

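The crop shows the bar about 30 mm above the trough and aligned with it. I'll come down gently.

>>> {"name": "drive_tool", "arguments": {"motion": [{"offset":[-0.015,0.007,-0.026],"fingers":40,"twist":[0,0,0]},{"offset":[-0.015,0.007,-0.026],"fingers":40,"twist":[0,0,0]},{"offset":[-0.015,0.007,-0.026],"fingers":40,"twist":[0,0,0]},{"offset":[-0.015,0.007,-0.026],"fingers":40,"twist":[0,0,0]},{"offset":[0,0,0],"fingers":40,"twist":[0,0,0]},{"offset":[0,0,0],"fingers":40,"twist":[0,0,0]}]}}

```text
time: 10.12
tcp_pos: [0.526, 0.2548, 0.1167]
ee_rot: [0.381, 0.134, 0.913, -0.055]
wrist_force: [0.7, 0.4, -5.7]
width: 0.0501
grasp_force: 85.6
```

>>> {"name": "drive_tool", "arguments": {"motion": [{"offset":[-0.01,0.003,-0.01],"fingers":40,"twist":[0,0,0]},{"offset":[0,0,0],"fingers":40,"twist":[0,0,0]},{"offset":[0,0,0],"fingers":40,"twist":[0,0,0]}]}}

```text
time: 10.37
tcp_pos: [0.5244, 0.2552, 0.1154]
ee_rot: [0.382, 0.135, 0.913, -0.055]
wrist_force: [0.7, -0.1, -6.6]
width: 0.0498
grasp_force: 85.6
```

>>> {"name": "drive_tool", "arguments": {"motion": [{"offset":[-0.01,0.003,-0.01],"fingers":40,"twist":[0,0,0]},{"offset":[0,0,0],"fingers":40,"twist":[0,0,0]},{"offset":[0,0,0],"fingers":40,"twist":[0,0,0]}]}}

```text
time: 10.62
tcp_pos: [0.5224, 0.2558, 0.1134]
ee_rot: [0.382, 0.135, 0.913, -0.055]
wrist_force: [-1.0, 0.5, -5.6]
width: 0.0503
grasp_force: 85.6
```

Still no contact. I'll keep going in small steps.

>>> {"name": "drive_tool", "arguments": {"motion": [{"offset":[-0.01,0.003,-0.01],"fingers":40,"twist":[0,0,0]},{"offset":[0,0,0],"fingers":40,"twist":[0,0,0]},{"offset":[0,0,0],"fingers":40,"twist":[0,0,0]}]}}

```text
time: 10.87
tcp_pos: [0.522, 0.2559, 0.1131]
ee_rot: [0.384, 0.136, 0.912, -0.055]
wrist_force: [3.8, -3.2, 3.3]
width: 0.0502
grasp_force: 86.0
```

>>> {"name": "drive_tool", "arguments": {"motion": [{"offset":[-0.007,0.002,-0.007],"fingers":40,"twist":[0,0,0]},{"offset":[0,0,0],"fingers":40,"twist":[0,0,0]},{"offset":[0,0,0],"fingers":40,"twist":[0,0,0]}]}}

```text
time: 11.12
tcp_pos: [0.5219, 0.256, 0.1131]
ee_rot: [0.385, 0.136, 0.911, -0.056]
wrist_force: [5.4, -4.0, 9.9]
width: 0.0502
grasp_force: 86.3
```

>>> {"name": "drive_tool", "arguments": {"motion": [{"offset":[0,0,0],"fingers":54,"twist":[0,0,0]},{"offset":[0,0,0],"fingers":58,"twist":[0,0,0]},{"offset":[0,0,0],"fingers":70,"twist":[0,0,0]},{"offset":[0,0,0],"fingers":85,"twist":[0,0,0]},{"offset":[0,0,0],"fingers":85,"twist":[0,0,0]},{"offset":[0,0,0],"fingers":85,"twist":[0,0,0]}]}}

```text
time: 11.62
tcp_pos: [0.5187, 0.257, 0.1097]
ee_rot: [0.381, 0.135, 0.913, -0.055]
wrist_force: [0.8, 0.9, 0.7]
width: 0.0851
grasp_force: 0.0
```

Run:
```python
from st import *
a=save('scene','s4.png');d=save('side','d4.png')
cv2.imwrite('pics/z4.png',np.hstack([cv2.resize(a[200:350,290:450],(400,375)),cv2.resize(d[190:390,190:403],(400,375))])[:,:,::-1])
```

```text
11.6167 [0.5187 0.257  0.1097] z [ 0.6814 -0.203  -0.7032] y [0.2878 0.9577 0.0024] q [-0.3216  0.6196 -0.6738  2.1898  1.6415  1.0584 -0.9346] 0.08514441410591765 [0.7734 0.8885 0.7291]
```

View pics/z4.png

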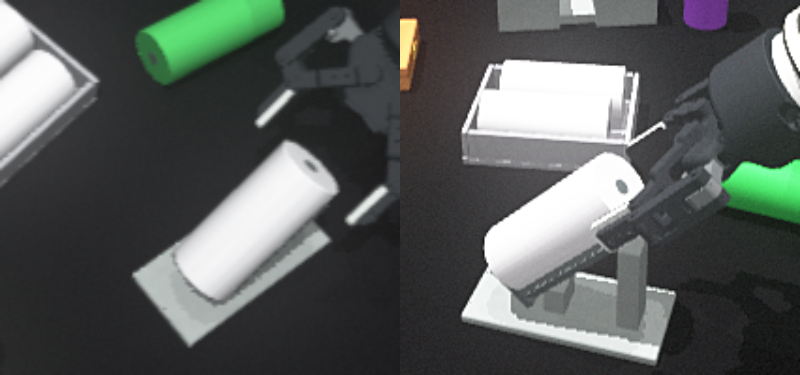

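The crop shows the bar lying in the V, released, with its low end by the stop and both fingers clear. I'll back out along the bar and turn the tool over to the normal side.

>>> {"name": "drive_tool", "arguments": {"motion": [{"offset":[-0.1,0.03,0.1],"fingers":85,"twist":[0,0,0]},{"offset":[-0.136,0.04,0.141],"fingers":85,"twist":[0,0,0]},{"offset":[-0.136,0.04,0.141],"fingers":85,"twist":[0,0,0]},{"offset":[0.048,-0.015,0.09],"fingers":85,"twist":[0.278,0.94,0]},{"offset":[0.048,-0.015,0.09],"fingers":85,"twist":[0.278,0.94,0]},{"offset":[0.048,-0.015,0.09],"fingers":85,"twist":[0.278,0.94,0]},{"offset":[0.048,-0.015,0.09],"fingers":85,"twist":[0.278,0.94,0]},{"offset":[0.048,-0.015,0.09],"fingers":85,"twist":[0.278,0.94,0]}]}}

```text
time: 12.38
tcp_pos: [0.4924, 0.264, 0.278]
ee_rot: [0.196, 0.142, 0.97, -0.028]
wrist_force: [0.5, 0.2, -0.3]
width: 0.0852
grasp_force: 0.0
```

>>> {"name": "drive_tool", "arguments": {"motion": [{"offset":[0.048,-0.015,0],"fingers":85,"twist":[0.278,0.94,0]},{"offset":[0.048,-0.015,0],"fingers":85,"twist":[0.278,0.94,0]},{"offset":[0.048,-0.015,0],"fingers":85,"twist":[0.278,0.94,0]},{"offset":[0.048,-0.015,0],"fingers":85,"twist":[0.278,0.94,0]},{"offset":[0.048,-0.015,0],"fingers":85,"twist":[0.278,0.94,0]},{"offset":[0.048,-0.015,0],"fingers":85,"twist":[0.278,0.94,0]},{"offset":[0.048,-0.015,0],"fingers":85,"twist":[0.278,0.94,0]},{"offset":[0.048,-0.015,0],"fingers":85,"twist":[0.278,0.94,0]},{"offset":[0.048,-0.015,0],"fingers":85,"twist":[0.278,0.94,0]},{"offset":[0.048,-0.015,0],"fingers":85,"twist":[0.278,0.94,0]}]}}

```text
time: 13.22
tcp_pos: [0.589, 0.2331, 0.2759]
ee_rot: [-0.191, 0.143, 0.971, 0.026]
wrist_force: [-0.3, 0.4, 0.2]
width: 0.0849
grasp_force: 0.0
```

>>> {"name": "drive_tool", "arguments": {"motion": [{"offset":[0,0,0],"fingers":85,"twist":[0,0,0]},{"offset":[0,0,0],"fingers":85,"twist":[0,0,0]}]}}

```text
time: 13.38
tcp_pos: [0.5892, 0.2328, 0.274]
ee_rot: [-0.19, 0.144, 0.971, 0.026]
wrist_force: [-0.2, 0.4, 0.4]
width: 0.0851
grasp_force: 0.0
```

```bash
cat > fb.py <<'E'
from st import *
c_,s_=np.cos(-.288),np.sin(-.288)
def ycyl(th): # cylinder along local (cos th,0,-sin th)
    M=np.array([[np.cos(th),0,-np.sin(th)],[0,1,0],[np.sin(th),0,np.cos(th)]]); return CYLX@M
E
python3 - <<'E'
from fb import *
a=25*np.pi/180
print('twist',twist_to([-np.sin(a)*c_,-np.sin(a)*s_,-np.cos(a)],[-s_,c_,0]))
for cam in ('scene','side','wrist'):
    arm.capture(cam)
    for q in arm.cut_out(cam,'bar')+arm.cut_out(cam,'low_a'):
        x=atz(cam,q['xy'],.09)
        print(cam,round(q['score'],2),q['xy'],x)
        if np.hypot(x[0]-.54,x[1]-.248)<.03: print('  fit',cam,fit(ycyl(np.pi/4),{cam:q['region']},[.5435,.248,-.288],.084), 'expected centroid',proj(cam,[.5435,.248,.084]))
E
```

```text
13.3833 [0.5892 0.2328 0.274 ] z [-0.3615  0.1049 -0.9264] y [ 0.2898  0.9571 -0.0047] q [ 0.2102  0.7971 -0.9588  1.3093  0.3174  1.5639  0.5792] 0.08508118256805756 [-0.2109  0.3764  0.3936]
twist [0.2371 0.5866 0.0732]
scene 0.69 [252.0, 124.4] [ 0.4012 -0.2041  0.09  ]
scene 0.57 [386.4, 290.8] [0.5587 0.2456 0.09  ]
  fit scene (array([ 0.553 ,  0.2483, -0.2991]), np.float64(0.13841334989469134)) expected centroid [391.1304 286.8595]
scene 0.34 [275.1, 224.7] [ 0.5755 -0.0001  0.09  ]
scene 0.56 [292.6, 246.1] [0.5921 0.0558 0.09  ]
scene 0.4 [350.3, 224.3] [0.4817 0.1155 0.09  ]
scene 0.21 [262.2, 257.1] [0.6468 0.025  0.09  ]
side 0.86 [276.6, 307.8] [0.5472 0.251  0.09  ]
  fit side (array([ 0.5473,  0.2457, -0.2527]), np.float64(0.032361752590188475)) expected centroid [279.4839 309.8027]
side 0.59 [354.7, 174.3] [ 0.3946 -0.1687  0.09  ]
side 0.9 [263.9, 250.3] [0.5698 0.1122 0.09  ]
side 0.78 [381.2, 286.9] [0.401  0.2061 0.09  ]
side 0.63 [279.4, 233.2] [0.5461 0.0609 0.09  ]
side 0.54 [289.6, 354.2] [0.5302 0.3355 0.09  ]
wrist 0.85 [277.5, 207.4] [0.5418 0.2512 0.09  ]T
[... 173 characters left out ...]
np.array([p0]*4)+np.vstack([[0]*3,np.diag([.012,.012,.12])]),xatol=2e-4,fatol=1e-4))
    res = _minimize_neldermead(fun, x0, args, callback, bounds=bounds,
                               **options)
    fxcc = func(xcc)
    fx = function(np.copy(x), *(wrapper_args + args))
  File "h.py", line 40, in f
    u=np.array([proj(n,q) for q in P])*3+1
                ~~~~^^^^^
  File "h.py", line 18, in proj
    c=cal(n); T=np.linalg.inv(np.array(c['cam_to_world'])); q=T[:3,:3]@np.array(p)+T[:3,3]
  File "h.py", line 5, in cal
    if n=="wrist" or n not in CAL: CAL[n]=arm.calibration(n)
                                          ~~~~~~~~~~~~~~~^^^
ValueError: time passes only in moves, steps and waits
```

>>> {"name": "drive_tool", "arguments": {"motion": [{"offset":[0.008,0,-0.12],"fingers":85,"twist":[0,0,0]},{"offset":[0.008,0,-0.12],"fingers":85,"twist":[0,0,0]},{"offset":[0,0,-0.12],"fingers":85,"twist":[0,0,0]},{"offset":[-0.036,0.01,-0.092],"fingers":85,"twist":[0,0,0]},{"offset":[-0.036,0.01,-0.092],"fingers":85,"twist":[0,0,0]},{"offset":[-0.036,0.01,-0.092],"fingers":85,"twist":[0,0,0]},{"offset":[0,0,0],"fingers":85,"twist":[0,0,0]},{"offset":[0,0,0],"fingers":85,"twist":[0,0,0]}]}}

```text
time: 14.5
tcp_pos: [0.5696, 0.2396, 0.1487]
ee_rot: [-0.189, 0.143, 0.971, 0.025]
wrist_force: [0.3, 0.1, 1.0]
width: 0.085
grasp_force: 0.0
```

Run:
```python
from fb import *
T=np.array([.549,.2457,.0914]);print('to go',(T-s['tcp_pos'])/.2)
w=save('wrist','w5.png');c=cal('wrist')
for q in arm.cut_out('wrist','bar'):
    m=q['region'].astype(np.uint8); print(round(q['score'],2),q['xy'],cv2.minAreaRect(cv2.findNonZero(m)))
print(proj('wrist',[.546,.2465,.084]),proj('wrist',s['tcp_pos']))
```

```text
14.5 [0.5696 0.2396 0.1487] z [-0.3605  0.1035 -0.927 ] y [ 0.287   0.9579 -0.0046] q [ 0.2023  0.8902 -0.913   1.4623  0.3851  1.3459  0.5582] 0.08502299389459068 [0.349  0.0753 0.9878]
to go [-0.1032  0.0306 -0.2865]
0.66 [279.9, 207.2] ((279.5, 216.0), (176.0, 89.0), 90.0)
[271.7807 221.4298] [270.3575 262.0148]
```

View pics/w5.png

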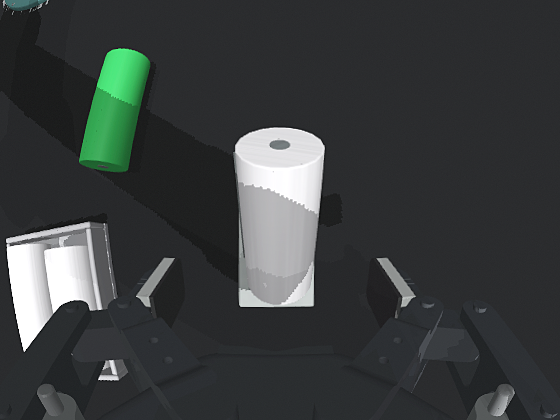

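The wrist view shows the bar upright in the image, centred at column 280 midway between the pads (about 160 and 395). Its high-end hole is at (280,145). I'll check the along-bar position from that hole.

Run:
```python
from fb import *
A=np.array([.678,-.201,-.707])
for C in ([.546,.2465,.084],[.550,.2453,.080],[.542,.2477,.088]): print(proj('wrist',np.array(C)-.06*A))
```

```text
14.6 [0.5711 0.24   0.1503] z [-0.3574  0.1051 -0.928 ] y [ 0.2881  0.9576 -0.0025] q [ 0.2025  0.8887 -0.9139  1.46    0.385   1.3458  0.5581] 0.08522095049931218 [-0.0858  0.6154 -0.1906]
[270.7348 144.476 ]
[270.8189 153.0992]
[270.6503 135.6209]
```

>>> {"name": "drive_tool", "arguments": {"motion": [{"offset":[-0.028,0.008,-0.074],"fingers":85,"twist":[0,0,0]},{"offset":[-0.028,0.008,-0.074],"fingers":85,"twist":[0,0,0]},{"offset":[-0.028,0.006,-0.074],"fingers":85,"twist":[0,0,0]},{"offset":[-0.026,0.006,-0.071],"fingers":85,"twist":[0,0,0]},{"offset":[0,0,0],"fingers":85,"twist":[0,0,0]},{"offset":[0,0,0],"fingers":85,"twist":[0,0,0]}]}}

```text
time: 15.1
tcp_pos: [0.5487, 0.2454, 0.0912]
ee_rot: [-0.188, 0.143, 0.971, 0.026]
wrist_force: [-0.2, 0.1, 0.4]
width: 0.0849
grasp_force: 0.0
```

>>> {"name": "drive_tool", "arguments": {"motion": [{"offset":[0,0,0],"fingers":62,"twist":[0,0,0]},{"offset":[0,0,0],"fingers":58,"twist":[0,0,0]},{"offset":[0,0,0],"fingers":54,"twist":[0,0,0]},{"offset":[0,0,0],"fingers":40,"twist":[0,0,0]},{"offset":[0,0,0],"fingers":40,"twist":[0,0,0]},{"offset":[0,0,0],"fingers":40,"twist":[0,0,0]},{"offset":[0,0,0],"fingers":40,"twist":[0,0,0]}], "squeeze": 90}}

```text
time: 15.68
tcp_pos: [0.5505, 0.2477, 0.0933]
ee_rot: [-0.186, 0.143, 0.972, 0.029]
wrist_force: [3.2, 2.5, 8.4]
width: 0.0437
grasp_force: 87.8
```

The opening reads 43.7 mm where I expected about 50, so the pads are pinching above the axis and riding up. I'll open, go 8 mm deeper along the tool axis and grip again.

>>> {"name": "drive_tool", "arguments": {"motion": [{"offset":[0,0,0],"fingers":60,"twist":[0,0,0]},{"offset":[0,0,0],"fingers":80,"twist":[0,0,0]},{"offset":[0,0,0],"fingers":85,"twist":[0,0,0]},{"offset":[0,0,0],"fingers":85,"twist":[0,0,0]},{"offset":[0,0,0],"fingers":85,"twist":[0,0,0]}]}}

```text
time: 16.1
tcp_pos: [0.5478, 0.2451, 0.0899]
ee_rot: [-0.189, 0.143, 0.971, 0.026]
wrist_force: [-0.1, -1.3, -0.6]
width: 0.0854
grasp_force: 0.0
```

>>> {"name": "drive_tool", "arguments": {"motion": [{"offset":[-0.005,0.001,-0.013],"fingers":85,"twist":[0,0,0]},{"offset":[-0.005,0.001,-0.013],"fingers":85,"twist":[0,0,0]},{"offset":[-0.005,0.001,-0.013],"fingers":85,"twist":[0,0,0]},{"offset":[0,0,0],"fingers":85,"twist":[0,0,0]},{"offset":[0,0,0],"fingers":85,"twist":[0,0,0]}]}}

```text
time: 16.52
tcp_pos: [0.5448, 0.2459, 0.0821]
ee_rot: [-0.189, 0.143, 0.971, 0.026]
wrist_force: [0.1, 0.2, -0.0]
width: 0.0846
grasp_force: 0.0
```

Run:
```python
from fb import *
w=save('wrist','w6.png');save('side','d6.png')
A=np.array([.678,-.201,-.707])
print([proj('wrist',np.array([.546,.2465,.084])-.06*A)])
g=cv2.inRange(w,(60,60,60),(255,255,255))
for cam in ('wrist','side'):
  for q in arm.cut_out(cam,'bar')[:2]:
    m=q['region'].astype(np.uint8); print(cam,round(q['score'],2),q['xy'],cv2.boundingRect(m), cv2.minAreaRect(cv2.findNonZero(m)))
```

```text
16.5167 [0.5448 0.2459 0.0821] z [-0.3599  0.104  -0.9272] y [ 0.2873  0.9578 -0.0041] q [ 0.1894  0.9393 -0.8833  1.5536  0.4246  1.2164  0.5276] 0.08460603222423826 [ 0.0712  0.1631 -0.022 ]
[array([272.2207, 158.0464])]
wrist 0.82 [279.1, 227.4] (211, 129, 143, 222) ((282.0, 239.5), (221.0, 142.0), 90.0)
side 0.79 [355.6, 176.2] (341, 147, 27, 59) ((353.67242431640625, 175.93104553222656), (23.584918975830078, 58.713157653808594), 4.763641834259033)
side 0.78 [282.7, 307.4] (235, 272, 87, 72) ((277.73077392578125, 308.84613037109375), (39.93841552734375, 92.91229248046875), 56.3099365234375)
```

>>> {"name": "drive_tool", "arguments": {"motion": [{"offset":[0,0,0],"fingers":62,"twist":[0,0,0]},{"offset":[0,0,0],"fingers":56,"twist":[0,0,0]},{"offset":[0,0,0],"fingers":45,"twist":[0,0,0]},{"offset":[0,0,0],"fingers":40,"twist":[0,0,0]},{"offset":[0,0,0],"fingers":40,"twist":[0,0,0]},{"offset":[0,0,0],"fingers":40,"twist":[0,0,0]}], "squeeze": 30}}

```text
time: 17.22
tcp_pos: [0.5461, 0.2481, 0.0837]
ee_rot: [-0.188, 0.143, 0.971, 0.028]
wrist_force: [2.2, 4.0, 3.6]
width: 0.0503
grasp_force: 32.4
```

>>> {"name": "drive_tool", "arguments": {"motion": [{"offset":[0,0,0],"fingers":40,"twist":[0,0,0]},{"offset":[0,0,0],"fingers":40,"twist":[0,0,0]},{"offset":[0,0,0],"fingers":40,"twist":[0,0,0]}], "squeeze": 80}}

```text
time: 17.47
tcp_pos: [0.5463, 0.248, 0.0841]
ee_rot: [-0.188, 0.143, 0.971, 0.028]
wrist_force: [3.2, 3.3, 5.3]
width: 0.0486
grasp_force: 81.6
```

Run:
```python
from fb import *
out=[]
for cam,(x0,y0,w,h),S in (('side',(225,235,110,140),4),('scene',(335,245,110,140),4)):
    im=save(cam,cam+'7.png')[:,:,::-1]
    cr=cv2.resize(im[y0:y0+h,x0:x0+w],None,fx=S,fy=S,interpolation=cv2.INTER_CUBIC)
    for k,(p,col) in enumerate([(s['tcp_pos'],(0,0,255)),(s['tcp_pos']+.019*M[:,2],(0,255,255)),(np.array(s['tcp_pos'])+.030*M[:,1],(255,0,255)),(np.array(s['tcp_pos'])+.030*M[:,1]+.019*M[:,2],(255,0,255)),(np.array([.546,.2465,.084]),(0,255,0))]):
        u=proj(cam,p); cv2.circle(cr,(int((u[0]-x0)*S),int((u[1]-y0)*S)),3,col,-1)
    out.append(cr)
o=np.hstack(out);o=cv2.resize(o,(786,500)) if o.shape[1]>800 else o;cv2.imwrite('pics/z7.png',o);print(o.shape)
```

```text
17.4667 [0.5463 0.248  0.0841] z [-0.3563  0.1081 -0.9281] y [0.2884 0.9575 0.0008] q [ 0.1891  0.9378 -0.8855  1.5511  0.4232  1.2148  0.5276] 0.048602604470029696 [3.2163 3.3447 5.3308]
(500, 786, 3)
```

View pics/z7.png

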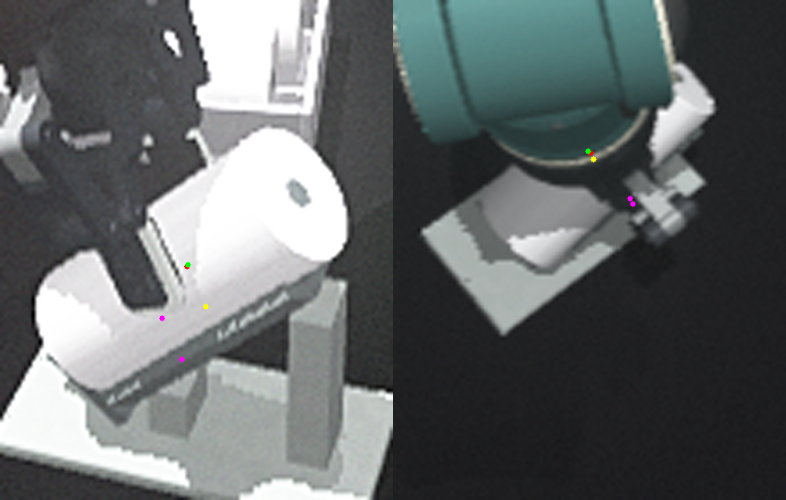

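The marked crop (the last one I may view) shows the fingertips ending near (150,308). That is about at TCP height, roughly 15 mm farther back than the nominal tip mark at (182,360). So the pads need to go deeper. I'll tilt the tool further towards the bar's normal for body clearance and go about 12 mm past the axis.

>>> {"name": "drive_tool", "arguments": {"motion": [{"offset":[0,0,0],"fingers":60,"twist":[0,0,0]},{"offset":[0,0,0],"fingers":80,"twist":[0,0,0]},{"offset":[0,0,0],"fingers":85,"twist":[0,0,0]},{"offset":[0,0,0],"fingers":85,"twist":[0.27,0.91,0]},{"offset":[0,0,0],"fingers":85,"twist":[0.27,0.91,0]},{"offset":[0,0,0],"fingers":85,"twist":[0.27,0.91,0]},{"offset":[0,0,0],"fingers":85,"twist":[0,0,0]},{"offset":[0,0,0],"fingers":85,"twist":[0,0,0]}]}}

```text
time: 18.23
tcp_pos: [0.5449, 0.2452, 0.081]
ee_rot: [-0.298, 0.14, 0.943, 0.041]
wrist_force: [0.4, -0.0, 0.8]
width: 0.0849
grasp_force: 0.0
```

Run:
```python
from fb import *
print(arm.finger_overhang,(np.array([.5394,.2495,.0742])-s['tcp_pos'])/.2, np.degrees(np.arccos(-M[2,2])))
```

```text
18.2333 [0.5449 0.2452 0.081 ] z [-0.5514  0.1609 -0.8186] y [ 0.2878  0.9577 -0.0057] q [ 0.1985  1.065  -0.897   1.4067  0.322   1.4088  0.6057] 0.08491068172946592 [ 0.4363 -0.02    0.7612]
0.019 [-0.0276  0.0215 -0.0339] 35.056658165180295
```

>>> {"name": "drive_tool", "arguments": {"motion": [{"offset":[-0.014,0.011,-0.017],"fingers":85,"twist":[0,0,0]},{"offset":[-0.014,0.011,-0.017],"fingers":85,"twist":[0,0,0]},{"offset":[0,0,0],"fingers":85,"twist":[0,0,0]},{"offset":[0,0,0],"fingers":85,"twist":[0,0,0]}]}}

```text
time: 18.57
tcp_pos: [0.5385, 0.2509, 0.0761]
ee_rot: [-0.298, 0.138, 0.944, 0.041]
wrist_force: [-0.0, 0.1, 0.3]
width: 0.0848
grasp_force: 0.0
```

>>> {"name": "drive_tool", "arguments": {"motion": [{"offset":[0,0,0],"fingers":62,"twist":[0,0,0]},{"offset":[0,0,0],"fingers":56,"twist":[0,0,0]},{"offset":[0,0,0],"fingers":45,"twist":[0,0,0]},{"offset":[0,0,0],"fingers":40,"twist":[0,0,0]},{"offset":[0,0,0],"fingers":40,"twist":[0,0,0]},{"offset":[0,0,0],"fingers":40,"twist":[0,0,0]}], "squeeze": 30}}

```text
time: 19.07
tcp_pos: [0.5396, 0.2499, 0.0761]
ee_rot: [-0.298, 0.139, 0.944, 0.041]
wrist_force: [0.7, -3.5, 4.3]
width: 0.0511
grasp_force: 32.2
```

>>> {"name": "drive_tool", "arguments": {"motion": [{"offset":[0,0,0],"fingers":40,"twist":[0,0,0]},{"offset":[0,0,0],"fingers":40,"twist":[0,0,0]},{"offset":[0,0,0],"fingers":40,"twist":[0,0,0]}], "squeeze": 80}}

```text
time: 19.32
tcp_pos: [0.5398, 0.2499, 0.0764]
ee_rot: [-0.298, 0.139, 0.944, 0.041]
wrist_force: [0.5, -3.3, 6.0]
width: 0.0499
grasp_force: 83.3
```

The full diameter is now gripped: 51.1 mm at 30 N, and 49.9 mm at 80 N as in the first grasp. I'll lift along the trough normal, level the bar and carry it over the tray.

>>> {"name": "drive_tool", "arguments": {"motion": [{"offset":[0.035,-0.01,0.035],"fingers":40,"twist":[0,0,0]},{"offset":[0.08,-0.024,0.085],"fingers":40,"twist":[0,0,0]},{"offset":[0.09,-0.026,0.1],"fingers":40,"twist":[0,0,0]},{"offset":[0,0,0.12],"fingers":40,"twist":[0,0,0]},{"offset":[0,0,0.12],"fingers":40,"twist":[0,0,0]},{"offset":[0,0,0.12],"fingers":40,"twist":[0,0,0]},{"offset":[0,0,0],"fingers":40,"twist":[0,0,0]}]}}

```text
time: 19.9
tcp_pos: [0.5824, 0.2398, 0.1957]
ee_rot: [-0.295, 0.139, 0.944, 0.044]
wrist_force: [1.0, 1.6, -4.5]
width: 0.0494
grasp_force: 85.0
```

>>> {"name": "drive_tool", "arguments": {"motion": [{"offset":[-0.008,-0.1,0.045],"fingers":40,"twist":[-0.253,-0.856,0.185]},{"offset":[-0.008,-0.12,0.045],"fingers":40,"twist":[-0.253,-0.856,0.185]},{"offset":[-0.008,-0.12,0],"fingers":40,"twist":[-0.253,-0.856,0.185]},{"offset":[-0.008,-0.12,0],"fingers":40,"twist":[-0.253,-0.856,0.185]},{"offset":[-0.008,-0.12,0],"fingers":40,"twist":[-0.253,-0.856,0.185]},{"offset":[-0.008,-0.12,0],"fingers":40,"twist":[-0.253,-0.856,0.185]},{"offset":[-0.008,-0.12,0],"fingers":40,"twist":[-0.253,-0.856,0.185]},{"offset":[-0.008,-0.12,0],"fingers":40,"twist":[-0.253,-0.856,0.185]},{"offset":[-0.008,-0.12,0],"fingers":40,"twist":[-0.253,-0.856,0.185]},{"offset":[-0.008,-0.1,0],"fingers":40,"twist":[-0.253,-0.856,0.185]}]}}

```text
time: 20.73
tcp_pos: [0.5633, 0.0043, 0.2078]
ee_rot: [0.048, 0.077, 0.995, -0.03]
wrist_force: [0.9, -0.2, -5.4]
width: 0.0499
grasp_force: 85.2
```

>>> {"name": "drive_tool", "arguments": {"motion": [{"offset":[0,0,0],"fingers":40,"twist":[-0.253,-0.856,0.185]},{"offset":[0,0,0],"fingers":40,"twist":[0,0,0]},{"offset":[0,0,0],"fingers":40,"twist":[0,0,0]}]}}

```text
time: 20.98
tcp_pos: [0.563, 0.0064, 0.2086]
ee_rot: [0.082, 0.07, 0.994, -0.037]
wrist_force: [1.4, 1.1, -6.1]
width: 0.0499
grasp_force: 85.2
```

Run:
```python
from fb import *
# grip frame at pick
Rp=Ro.from_quat([-.298,.139,.944,.041],scalar_first=True); A=np.array([.678,-.2008,-.707])
at=Rp.inv().apply(A); ct=Rp.inv().apply(np.array([.546,.2475,.084])-np.array([.5398,.2499,.0764]))
print('axis in tool',at,'centre in tool',ct)
ax=R.apply(at);print('bar axis now',ax,'centre now',np.array(s['tcp_pos'])+R.apply(ct))
xt=np.array([np.cos(-.125),np.sin(-.125),0]); e=np.cross(ax,xt);print('twist to align',e/.08)
for cam in ('scene','side','wrist'):
    save(cam,cam+'8.png')
    for n in ('low_a','bar','tray'):
        for q in arm.cut_out(cam,n):
            x=atz(cam,q['xy'],.045 if n=='low_a' else .2 if n=='bar' else .03); print(cam,n,round(q['score'],2),np.round(q['xy']),q['region'].sum(),x)
```

```text
20.9833 [0.563  0.0064 0.2086] z [ 0.157  -0.0845 -0.984 ] y [ 0.1449  0.9875 -0.0617] q [ 0.6608  0.4693 -0.9908  1.911   0.6552  0.9266  0.7855] 0.04991168539419041 [ 1.3828  1.0707 -6.1246]
axis in tool [-0.9847  0.0058  0.1736] centre in tool [-0.0011 -0.0006 -0.01  ]
bar axis now [ 0.9901 -0.1398 -0.0065] centre now [0.5624 0.0065 0.2187]
twist to align [-0.0101 -0.0805  0.1913]
scene low_a 0.89 [375. 211.] 1340 [0.3952 0.128  0.045 ]
scene low_a 0.8 [273. 226.] 1422 [ 0.559  -0.0172  0.045 ]
scene low_a 0.78 [288. 245.] 1466 [0.5754 0.0347 0.045 ]
scene bar 0.91 [250. 126.] 1077 [ 0.4823 -0.1383  0.2   ]
scene bar 0.79 [274. 190.] 1314 [ 0.5732 -0.0071  0.2   ]
scene bar 0.21 [388. 303.] 3032 [0.6294 0.2636 0.2   ]
scene tray 0.92 [260. 254.] 1340 [ 0.6208 -0.0035  0.03  ]
side low_a 0.72 [267. 251.] 1568 [0.5681 0.0454 0.045 ]
side low_a 0.65 [279. 233.] 1157 [ 0.5488 -0.0127  0.045 ]
side low_a 0.57 [381. 287.] 2604 [0.3876 0.1482 0.045 ]
side bar 0.98 [354. 176.] 1360 [0.4305 0.0726 0.2   ]
side bar 0.81 [273. 148.] 2029 [ 0.557  -0.0435  0.2   ]
side tray 0.84 [271. 269.] 2290 [0.5614 0.0776 0.03  ]
wrist low_a 0.97 [255. 110.] 2509 [ 0.5116 -0.0128  0.045 ]
wrist low_a 0.74 [372.  11.] 1506 [0.4324 0.1028 0.045 ]
wrist low_a 0.56 [319. 118.] 2251 [0.5261 0.0435 0.045 ]
wrist bar 0.89 [42. 47.] 3953 [ 0.4338 -0.0965  0.2   ]
wrist bar 0.86 [277. 232.] 25689 [0.5526 0.01   0.2   ]
wrist tray 0.68 [304.  90.] 3898 [0.5005 0.0335 0.03  ]
wrist tray 0.25 [255. 112.] 2439 [ 0.5157 -0.0157  0.03  ]
```

>>> {"name": "drive_tool", "arguments": {"motion": [{"offset":[0,0,-0.08],"fingers":40,"twist":[0.76,-0.08,0.19]},{"offset":[0,0,-0.08],"fingers":40,"twist":[0,0,0]},{"offset":[0,0,-0.08],"fingers":40,"twist":[0,0,0]},{"offset":[0,0,0],"fingers":40,"twist":[0,0,0]},{"offset":[0,0,0],"fingers":40,"twist":[0,0,0]}]}}

```text
time: 22.0
tcp_pos: [0.564, 0.0064, 0.1613]
ee_rot: [0.084, 0.065, 0.994, -0.006]
wrist_force: [-0.3, 0.7, -5.2]
width: 0.0496
grasp_force: 85.1
```

```bash
cat > m.py <<'E'
from fb import *
at=np.array([-.9847,.0058,.1736]);ct=np.array([-.0011,-.0006,-.010])
ce=np.array(s['tcp_pos'])+R.apply(ct);ax=R.apply(at);print('kin centre',ce,'axis',ax)
for cam in ('scene','side'):
    arm.capture(cam)
    seen=[]
    for q in arm.cut_out(cam,'low_a')+arm.cut_out(cam,'bar'):
        u=np.array(q['xy']);k=proj(cam,ce)
        if np.hypot(*(u-k))<14 and 'b' not in seen: seen.append('b');print(cam,'held',fit(CYLX,{cam:q['region']},[ce[0],ce[1],-.125],ce[2]))
        for i,y in enumerate((-.019,.036)):
            if np.hypot(*(u-proj(cam,[.56,y,.045])))<9 and i not in seen: seen.append(i);print(cam,'low',i,round(q['score'],2),q['region'].sum(),fit(CYLX,{cam:q['region']},[.56,y,-.125],.032))
    for q in arm.cut_out(cam,'tray')[:1]: print(cam,'tray',fit(TRAY,{cam:q['region']},[.5615,.009,-.125],0))
E
python3 m.py
```

```text
22.0 [0.564  0.0064 0.1613] z [ 0.1659 -0.0221 -0.9859] y [ 0.1303  0.9915 -0.0003] q [ 0.6665  0.5348 -0.9593  1.957   0.6954  0.8099  0.7762] 0.04961481159335672 [-0.3331  0.7249 -5.1871]
kin centre [0.5634 0.0059 0.1713] axis [ 0.9921 -0.1245 -0.0063]
scene low 0 0.74 1085 (array([ 0.556 , -0.0167, -0.1882]), np.float64(0.19330366912247432))
scene low 1 0.66 1480 (array([ 0.5691,  0.0355, -0.1205]), np.float64(0.033529741863075224))
scene held (array([ 0.5628,  0.0043, -0.0853]), np.float64(0.38217877094972064))
scene tray (array([ 0.5631,  0.0082, -0.1175]), np.float64(0.10652059764189226))
side low 1 0.62 1536 (array([ 0.5689,  0.0301, -0.0956]), np.float64(0.2338752807786929))
side low 0 0.57 1184 (array([ 0.5533, -0.023 , -0.2075]), np.float64(0.17534214528014969))
side held (array([ 0.5631,  0.0006, -0.1429]), np.float64(0.03020571534952987))
side tray (array([ 0.5609,  0.01  , -0.1207]), np.float64(0.024154370034052186))
```

>>> {"name": "drive_tool", "arguments": {"motion": [{"offset":[-0.007,0.01,-0.1],"fingers":40,"twist":[0,-0.08,0]},{"offset":[0,0,-0.1],"fingers":40,"twist":[0,0,0]},{"offset":[0,0,-0.1],"fingers":40,"twist":[0,0,0]},{"offset":[0,0,-0.07],"fingers":40,"twist":[0,0,0]},{"offset":[0,0,-0.04],"fingers":40,"twist":[0,0,0]},{"offset":[0,0,0],"fingers":40,"twist":[0,0,0]},{"offset":[0,0,0],"fingers":40,"twist":[0,0,0]}]}}

```text
time: 22.98
tcp_pos: [0.5634, 0.0087, 0.08]
ee_rot: [0.088, 0.065, 0.994, -0.005]
wrist_force: [0.8, 1.4, -6.3]
width: 0.0495
grasp_force: 85.4
```

>>> {"name": "drive_tool", "arguments": {"motion": [{"offset":[0,0,-0.013],"fingers":40,"twist":[0,0,0]},{"offset":[0,0,0],"fingers":40,"twist":[0,0,0]},{"offset":[0,0,0],"fingers":40,"twist":[0,0,0]}]}}

```text
time: 23.23
tcp_pos: [0.5635, 0.0083, 0.0778]
ee_rot: [0.088, 0.065, 0.994, -0.006]
wrist_force: [-0.6, -0.4, -5.8]
width: 0.0497
grasp_force: 85.4
```

>>> {"name": "drive_tool", "arguments": {"motion": [{"offset":[0,0,-0.013],"fingers":40,"twist":[0,0,0]},{"offset":[0,0,0],"fingers":40,"twist":[0,0,0]},{"offset":[0,0,0],"fingers":40,"twist":[0,0,0]}]}}

```text
time: 23.48
tcp_pos: [0.563, 0.0083, 0.0745]
ee_rot: [0.088, 0.065, 0.994, -0.006]
wrist_force: [0.7, 0.7, -6.5]
width: 0.0499
grasp_force: 85.4
```

>>> {"name": "drive_tool", "arguments": {"motion": [{"offset":[0,0,-0.015],"fingers":40,"twist":[0,0,0]},{"offset":[0,0,0],"fingers":40,"twist":[0,0,0]},{"offset":[0,0,0],"fingers":40,"twist":[0,0,0]}]}}

```text
time: 23.73
tcp_pos: [0.5628, 0.0083, 0.0712]
ee_rot: [0.088, 0.065, 0.994, -0.006]
wrist_force: [-0.5, -0.1, -6.9]
width: 0.0496
grasp_force: 85.4
```

>>> {"name": "drive_tool", "arguments": {"motion": [{"offset":[0,0,-0.012],"fingers":40,"twist":[0,0,0]},{"offset":[0,0,0],"fingers":40,"twist":[0,0,0]},{"offset":[0,0,0],"fingers":40,"twist":[0,0,0]}]}}

```text
time: 23.98
tcp_pos: [0.5629, 0.0084, 0.0689]
ee_rot: [0.088, 0.065, 0.994, -0.006]
wrist_force: [-0.3, 0.7, -7.5]
width: 0.0495
grasp_force: 85.4
```

>>> {"name": "drive_tool", "arguments": {"motion": [{"offset":[0,0,-0.008],"fingers":40,"twist":[0,0,0]},{"offset":[0,0,0],"fingers":40,"twist":[0,0,0]},{"offset":[0,0,0],"fingers":40,"twist":[0,0,0]}]}}

```text
time: 24.23
tcp_pos: [0.5629, 0.0083, 0.0674]
ee_rot: [0.088, 0.065, 0.994, -0.006]
wrist_force: [-0.3, 0.4, -5.5]
width: 0.0495
grasp_force: 85.4
```

>>> {"name": "drive_tool", "arguments": {"motion": [{"offset":[0,0,-0.008],"fingers":40,"twist":[0,0,0]},{"offset":[0,0,0],"fingers":40,"twist":[0,0,0]},{"offset":[0,0,0],"fingers":40,"twist":[0,0,0]}]}}

```text
time: 24.48
tcp_pos: [0.5629, 0.0083, 0.0657]
ee_rot: [0.088, 0.065, 0.994, -0.006]
wrist_force: [-0.0, -0.3, -4.9]
width: 0.0499
grasp_force: 85.4
```

>>> {"name": "drive_tool", "arguments": {"motion": [{"offset":[0,0,-0.006],"fingers":40,"twist":[0,0,0]},{"offset":[0,0,0],"fingers":40,"twist":[0,0,0]},{"offset":[0,0,0],"fingers":40,"twist":[0,0,0]}]}}

```text
time: 24.73
tcp_pos: [0.563, 0.0084, 0.0646]
ee_rot: [0.088, 0.065, 0.994, -0.006]
wrist_force: [-1.0, -0.1, -5.9]
width: 0.0495
grasp_force: 85.4
```

```bash
python3 -c "
from st import *
print(s['torque'],np.array(s['tcp_pos']))"
```

```text
24.7333 [0.563  0.0084 0.0646] z [ 0.1736 -0.0224 -0.9846] y [0.1305 0.9914 0.0005] q [ 0.5306  0.6497 -0.7917  2.0224  0.8947  0.6417  0.5932] 0.04945902933894739 [-0.9984 -0.1325 -5.8816]
[ 0.0666  0.3789 -0.0257] [0.563  0.0084 0.0646]
```

>>> {"name": "drive_tool", "arguments": {"motion": [{"offset":[0,0,-0.006],"fingers":40,"twist":[0,0,0]},{"offset":[0,0,0],"fingers":40,"twist":[0,0,0]},{"offset":[0,0,0],"fingers":40,"twist":[0,0,0]}]}}

```text
time: 24.98
tcp_pos: [0.563, 0.0084, 0.0634]
ee_rot: [0.088, 0.065, 0.994, -0.005]
wrist_force: [0.9, -0.2, -5.6]
width: 0.0493
grasp_force: 85.4
```

>>> {"name": "drive_tool", "arguments": {"motion": [{"offset":[0,0,-0.006],"fingers":40,"twist":[0,0,0]},{"offset":[0,0,0],"fingers":40,"twist":[0,0,0]},{"offset":[0,0,0],"fingers":40,"twist":[0,0,0]}]}}

```text
time: 25.23
tcp_pos: [0.5632, 0.0087, 0.0632]
ee_rot: [0.088, 0.065, 0.994, -0.006]
wrist_force: [-4.2, -1.0, 6.4]
width: 0.0496
grasp_force: 87.0
```

```bash
python3 m.py
```

```text
25.2333 [0.5632 0.0087 0.0632] z [ 0.1746 -0.023  -0.9844] y [ 0.1299  0.9915 -0.0002] q [ 0.5271  0.6513 -0.7885  2.0231  0.8997  0.6389  0.5886] 0.04957457599597405 [-4.2262 -0.9879  6.4063]
kin centre [0.5625 0.0081 0.0732] axis [ 0.9922 -0.1241  0.0025]
scene held (array([ 0.5632,  0.0064, -0.076 ]), np.float64(0.3701888042398145))
scene low 0 0.59 1038 (array([ 0.547 , -0.0102,  0.0213]), np.float64(0.3408831094598457))
scene tray (array([ 0.5625,  0.0086, -0.1253]), np.float64(0.1406558390602335))
side low 1 0.94 1570 (array([ 0.5678,  0.0247, -0.1399]), np.float64(0.21138862205144626))
side held (array([ 0.5615,  0.0056, -0.1339]), np.float64(0.03561171740379088))
side low 0 0.58 1590 (array([ 0.5618, -0.0609, -0.1669]), np.float64(0.14594306996541628))
side tray (array([ 0.5609,  0.0125, -0.1186]), np.float64(0.07355394256345515))
```

Force changed by about 12 N with almost none sideways, so the bar sits in the saddle with both lower bars carrying it. The kinematics and the side fit put its axis at about 75 mm. I'll release.

>>> {"name": "drive_tool", "arguments": {"motion": [{"offset":[0,0,0],"fingers":48,"twist":[0,0,0]},{"offset":[0,0,0],"fingers":48,"twist":[0,0,0]},{"offset":[0,0,0],"fingers":48,"twist":[0,0,0]}], "squeeze": 20}}

```text
time: 25.88
tcp_pos: [0.5632, 0.0087, 0.0632]
ee_rot: [0.088, 0.065, 0.994, -0.006]
wrist_force: [-5.2, -0.7, 6.3]
width: 0.0499
grasp_force: 87.0
```

>>> {"name": "drive_tool", "arguments": {"motion": [{"offset":[0,0,0.003],"fingers":53,"twist":[0,0,0]},{"offset":[0,0,0],"fingers":55,"twist":[0,0,0]},{"offset":[0,0,0],"fingers":58,"twist":[0,0,0]},{"offset":[0,0,0],"fingers":64,"twist":[0,0,0]},{"offset":[0,0,0],"fingers":75,"twist":[0,0,0]},{"offset":[0,0,0],"fingers":85,"twist":[0,0,0]},{"offset":[0,0,0],"fingers":85,"twist":[0,0,0]}]}}

```text
time: 26.47
tcp_pos: [0.5631, 0.0083, 0.0628]
ee_rot: [0.088, 0.065, 0.994, -0.005]
wrist_force: [-0.2, -0.1, -0.5]
width: 0.0849
grasp_force: 0.0
```

```bash
python3 m.py
```

```text
26.4667 [0.5631 0.0083 0.0628] z [ 0.1737 -0.0223 -0.9845] y [0.1306 0.9914 0.0006] q [ 0.5281  0.6521 -0.7884  2.0229  0.8987  0.6387  0.5897] 0.08485422891660246 [-0.1864 -0.1017 -0.4835]
kin centre [0.5624 0.0078 0.0729] axis [ 0.9921 -0.1249  0.0016]
scene held (array([ 0.5614,  0.0076, -0.1171]), np.float64(0.2196286472148541))
scene low 0 0.64 1140 (array([ 0.545 , -0.0062, -0.1507]), np.float64(0.19777119480885874))
scene tray (array([ 0.55  , -0.0631,  0.7104]), np.float64(0.8135342392035517))
side low 1 0.66 1612 (array([ 0.5675,  0.0243, -0.1291]), np.float64(0.19852627082443397))
side held (array([ 0.5609,  0.0059, -0.1281]), np.float64(0.031687739363097434))
side tray (array([ 0.5611,  0.0103, -0.1193]), np.float64(0.07108477500794619))
```

The bar didn't move on release. I'll retreat along the tool axis.

>>> {"name": "drive_tool", "arguments": {"motion": [{"offset":[-0.009,0.001,0.05],"fingers":85,"twist":[0,0,0]},{"offset":[-0.018,0.002,0.1],"fingers":85,"twist":[0,0,0]},{"offset":[-0.025,0.003,0.14],"fingers":85,"twist":[0,0,0]},{"offset":[-0.025,0.003,0.14],"fingers":85,"twist":[0,0,0]},{"offset":[-0.025,0.003,0.14],"fingers":85,"twist":[0,0,0]},{"offset":[-0.025,0,0.14],"fingers":85,"twist":[0,0,0]},{"offset":[-0.1,0,0.12],"fingers":85,"twist":[0,0,0]},{"offset":[-0.1,0,0.05],"fingers":85,"twist":[0,0,0]},{"offset":[0,0,0],"fingers":85,"twist":[0,0,0]},{"offset":[0,0,0],"fingers":85,"twist":[0,0,0]}]}}

```text
time: 27.7
tcp_pos: [0.4973, 0.0102, 0.2398]
ee_rot: [0.089, 0.065, 0.994, -0.007]
wrist_force: [0.6, -0.5, 0.1]
width: 0.085
grasp_force: 0.0
```

```bash
cat > f.py <<'E'
from fb import *
for cam in ('scene','side'):
    save(cam,cam+'9.png')
    for q in arm.cut_out(cam,'bar')+arm.cut_out(cam,'low_a'):
        u=np.array(q['xy'])
        if np.hypot(*(u-proj(cam,[.5615,.0085,.08])))<25: print(cam,round(q['score'],2),u,q['region'].sum(),fit(CYLX,{cam:q['region']},[.5615,.0085,-.125],.076))
    for n in ('case','bottle','square_bar'): print(n,[(np.round(q['xy']),round(q['score'],2)) for q in arm.cut_out(cam,n)[:2]])
E
python3 f.py
```

```text
27.7 [0.4973 0.0102 0.2398] z [ 0.1753 -0.0251 -0.9842] y [ 0.1311  0.9914 -0.0019] q [ 0.905   0.3161 -1.1671  2.0296  0.4704  0.8657  0.9333] 0.08495577290849192 [ 0.6098 -0.5092  0.143 ]
scene 0.77 [283.1 225. ] 1555 (array([ 0.5608,  0.0092, -0.1168]), np.float64(0.037518424226182456))
scene 0.77 [290.8 248.2] 1203 (array([ 0.59  ,  0.054 , -0.2071]), np.float64(0.23238989719507552))
case [(array([168., 269.]), 0.72), (array([292., 248.]), 0.7)]
bottle [(array([266., 342.]), 0.83)]
square_bar [(array([177., 173.]), 0.73)]
side 0.55 [270.5 224.8] 1996 (array([ 0.5604,  0.0122, -0.088 ]), np.float64(0.04031537450722733))
case [(array([180., 219.]), 0.62)]
bottle [(array([149., 279.]), 0.95)]
square_bar [(array([256., 164.]), 0.8)]
```

Both cameras put the bar at (0.561, 0.010), aligned with the tray at saddle height, and the case, bottle and square bar are where they started. I'll hand the job in.

```bash
python3 -c "
from rig import arm
print(arm.finish_job())"
```

```text
the job is handed in; nothing more can be done
None
```

The job is handed in at about 28 s: the bar was laid in the V rest and released, then regripped across its middle and saddled level on both lower bars, and the final camera check shows it in place with the case, bottle and square bar unmoved (the hand-in gave no verdict).

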